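# Finish the row of freewheels on the parts tray

## Task

Clear the parts tray by nesting its two empty steel bowls, the medium one in the large bowl that stands on the bench and the small one in the medium; the large bowl stays where it is. Slide the three stray freewheels up against the tray's far rim to finish the row begun by the one already there: one straight row touching or nearly touching the rim, side by side, with less than a finger's width between neighbours. The freewheels are open, with their lockrings off, so slide them and never lift or tip them, and leave the remover, lockrings, grease tub and tools where they are.

Things in the scene. Friction and masses are not known exactly. Their poses are not given: they have to be found in the camera images.
- tray: Shallow aluminium parts tray with a thin black liner, fixed to the bench; inside 300 mm (its x) by 440 mm (its y), floor top 3 mm above its underside, rims 3 mm thick, their tops 12 mm above its underside. Origin: centre of its underside, on the bench; its x points to the far rim (away from the robot), y to the left.
- far_rim (a point): Middle of the far rim's inner face, at the height of the tray floor; same axes as the tray: the rim's inner face is its plane x = 0, the inside of the tray is at negative x and the ends of the rim at y = -220 and +220 mm.
- freewheel_a: Bicycle freewheel lying flat on the tray, bright steel, 16 teeth: 69 mm across the teeth (full width from 0 to 10 mm up), 55 mm across its upper body, 22 mm high, dark bore in the top, 280 g, slides freely. Origin: centre of its underside. This one is in place: 1 to 3 mm from the far rim, near its left or right end. The row grows from it towards the other end.
- freewheel_b: Bicycle freewheel lying flat on the tray, bright steel, 16 teeth: 69 mm across the teeth (full width from 0 to 10 mm up), 55 mm across its upper body, 22 mm high, dark bore in the top, 280 g, slides freely. Origin: centre of its underside. One of the three strays, in the near half of the tray; all four freewheels are alike and may come in any order.
- freewheel_c: Bicycle freewheel lying flat on the tray, bright steel, 16 teeth: 69 mm across the teeth (full width from 0 to 10 mm up), 55 mm across its upper body, 22 mm high, dark bore in the top, 280 g, slides freely. Origin: centre of its underside. One of the three strays, in the near half of the tray; all four freewheels are alike and may come in any order.
- freewheel_d: Bicycle freewheel lying flat on the tray, bright steel, 16 teeth: 69 mm across the teeth (full width from 0 to 10 mm up), 55 mm across its upper body, 22 mm high, dark bore in the top, 280 g, slides freely. Origin: centre of its underside. One of the three strays, in the near half of the tray; all four freewheels are alike and may come in any order.
- bowl_large: Large empty stainless bowl, 176 mm across the rim, 58 mm high, 300 g; wall 3 mm thick, near-upright in its upper two thirds; inner floor 4 mm above its underside. Origin: centre of its underside, z up. It stands on the bench to the left or the right of the tray.
- bowl_medium: Medium empty stainless bowl, 120 mm across the rim, 52 mm high, 160 g; wall 3 mm thick, near-upright in its upper two thirds; inner floor 4 mm above its underside. Origin: centre of its underside, z up. It stands on the tray by the middle of the far rim. Nested, its underside is 4 mm above the large bowl's.
- bowl_small: Small empty stainless bowl, 68 mm across the rim, 46 mm high, 80 g; wall 3 mm thick, near-upright in its upper two thirds; inner floor 4 mm above its underside. Origin: centre of its underside, z up. It stands on the tray by the far rim, at the other end from the placed freewheel. Nested, its underside is 4 mm above the medium bowl's.
- remover: Freewheel remover, a dark splined steel socket, 29 mm across, 34 mm high, standing on the tray in line with the strays. Not part of the job. Origin: centre of its underside.
- grease_tub: White tub of grease with a black lid, 84 mm across, 75 mm high, on the bench on the other side of the tray from the large bowl. Not part of the job. Origin: centre of its underside.
- wrench: Steel wrench 170 mm long lying on the bench between robot and tray, to the left. Not part of the job. Origin: centre of its underside.
- brush: Brush 190 mm long lying on the bench between robot and tray, to the right. Not part of the job. Origin: centre of its underside.
- lockrings: Stack of four steel lockrings, 42 mm across, 16 mm high, on the bench by the tray's far left corner. Not part of the job. Origin: centre of its underside.

How it is judged:
By the outcome, as a careful person would: the job done as asked, in the order asked, and still so for the second after the job is handed in, with the robot touching nothing.
It also fails if it takes over 72 s, if anything falls off the work surface, if the arm or the gripper's body presses on something with over 40 N, if the wrist force passes 120 N, or if a joint passes its speed limit or range.

## Robot

A 6-joint arm with a two-finger parallel gripper is mounted at the origin on the work surface. World frame = base frame: x ahead of the robot, y to its left, z up, the work surface at z = 0. Lengths are in mm, angles in rad, forces in N, time in s.
With the tool pointing down it reaches from about 300 to 775 mm from the base axis. Payload 14.6 kg.
Tool frame: the origin (TCP) lies on the centre line of the jaws, within the pads' length; the fingertips stand manip.tcp_to_tips ahead of it and the grasp point (between the pads) lies 5 mm behind it (manip.tcp_to_tips is the distance from the TCP to the fingertips, in mm); z points along the fingers, y is the direction in which the jaws open and shut (so a half turn about z gives the same grasp; the last joint's range is limited). The gripper opens to 94 mm and grips with 3 to 60 N. Pads are 16 mm wide; open, the fingers measure 119 mm over their backs; the gripper's body (75 mm by 177 mm) begins 78 mm behind the grasp point.
Start: joints at [1.065, 0.3, 1.521, -0, 1.321, -0.067], TCP at [233.666, 497.885, 219.446] pointing down, gripper open.
Joint ranges: [-3.03, 3.03], [-0.79, 2.21], [0.23, 2.52], [-1.04, 4.18], [0, 3.07], [-2.55, 2.55]. Speed limits (rad/s): [2.22, 2.22, 2.57, 3.14, 3.14, 3.14].

## Interface

Orientations are given as [roll, pitch, yaw] about the fixed x, y, z axes, in that order (R = Rz(yaw) Ry(pitch) Rx(roll)).
In Python, from cell import manip, optics, workorder gives the robot as it stands. The module is installed in compiled form; this text tells all that it offers.
- The arm moves only by the tool jog_arm, never from a script. Its argument "deltas" is text: rows parted by semicolons, each of 5 numbers parted by spaces: the shift along the tool's x, y, z in mm, then the turn about the tool's z in rad, then the finger opening in mm, from 0 to 94. In form: tx ty tz twist grip; .... A call has exactly 10 rows; each row is the pose to reach, as a shift and turn from the pose commanded when the call began, along the tool's axes at that moment; what a row does not reach only later rows make up. A row lasts 1/8 s, in which the tool goes at most 62.5 mm and 10.7 degrees, less where a joint would pass 70% of its speed; a pose out of reach is approached as far as the arm can. A call with a gripper value outside its range is refused whole. The fingers move at their own pace and stop on an object; "squeeze" is the grip in N (left out, the last holds). Time passes only in rows, so rows that repeat a pose let the fingers close, or fill a call up. It gives the time, the measured TCP pose, the force and the opening at its end, in the units of the state.
- manip.read_state(): the state, without advancing time (a new reading comes with each control period).
- optics.camera(name): name is "side" or "top"; returns (picture, depth): 400x640x3 uint8, red, green, blue; 400x640 float32, mm along the optical axis (not along the pixel's ray), 0 where there is no reading.
- optics.get_calibration(name): a dict with "intrinsics" (3x3 intrinsics, pixels), "dist_coeffs" ([k1, k2, p1, p2, k3] as OpenCV has them; the pictures are not rectified), "R" (3x3) and "t" (3): a world point X has camera coordinates R X + t. Camera axes: x right, y down, z forward; pixel columns grow to the right and rows downward; lengths in mm; the calibration is good to about 2 mm. A picture is of the moment at which its call begins. get_calibration takes no time and is no camera call.
- workorder.sign_off(): hands the job in, once; it reports no verdict.
The state is a dict: "clock": time; "joints": joint angles; "qd": joint speeds; "effort": joint torques, N m; "eef_pos": TCP position; "eef_rot": TCP orientation; "wrist_force": force on the tool from outside, world axes, zero at the start; "moment": the same for the moment, N m; "finger_gap": finger opening in mm.
Only numpy, scipy, OpenCV 4.12 (cv2) and the standard library are available. Lean on these libraries where they do the work, as an engineer would, in place of code of your own. Each camera call takes 0.05 s, during which the arm holds its last target.

## Working session

There is one attempt and no reset: what is moved stays moved. The work goes in short steps, Python scripts to look and compute and a tool call to move; the robot and the scene stay as the last step left them, time stands still between calls to the robot, and variables do not carry over. Pictures are saved under pics/ and viewed, and the job is handed in when it is done.

Besides the shell and the picture viewer there is one more tool, called after "Emit:" as name(argument=value, ...), one argument or row to a line, values as JSON. jog_arm: Moves the arm, as the interface text tells. Its arguments: {"type":"object","properties":{"deltas":{"type":"string"},"squeeze":{"type":"number"}},"required":["deltas"]}

```bash
mkdir -p pics; python3 - <<'E'
from cell import manip, optics
import cv2, numpy as np
s=manip.read_state(); print({k:np.round(v,3).tolist() for k,v in s.items()}); print(manip.tcp_to_tips)
for n in("top","side"):
    p,d=optics.camera(n); c=optics.get_calibration(n)
    cv2.imwrite(f"pics/{n}0.png",p[:,:,::-1]); np.savez(f"{n}0.npz",p=p,d=d)
    print(n,np.round(c["intrinsics"],1).tolist(),np.round(c["dist_coeffs"],3).tolist(),np.round(c["R"],3).tolist(),np.round(c["t"],1).tolist())
E
```

```text
{'clock': 0.0, 'joints': [1.065, 0.3, 1.522, -0.0, 1.321, -0.067], 'qd': [-0.002, -0.0, 0.0, -0.002, -0.002, -0.001], 'effort': [-0.002, -53.181, -35.273, 0.071, 0.024, -0.0], 'eef_pos': [233.569, 497.669, 218.877], 'eef_rot': [-3.14, -0.0, 2.703], 'wrist_force': [0.012, -0.106, 0.545], 'moment': [-0.063, 0.018, -0.03], 'finger_gap': 93.917}
14.0
top [[441.3, 0.0, 320.0], [0.0, 441.3, 197.1], [0.0, 0.0, 1.0]] [-0.008, 0.0, 0.0, 0.0, 0.0] [[-0.067, -0.998, 0.004], [-0.978, 0.065, -0.2], [0.199, -0.018, -0.98]] [15.9, 531.8, 936.2]
side [[382.5, 0.0, 321.3], [0.0, 382.5, 193.9], [0.0, 0.0, 1.0]] [0.016, 0.0, 0.0, 0.0, 0.0] [[0.984, -0.181, -0.003], [-0.111, -0.591, -0.799], [0.143, 0.786, -0.601]] [-495.7, 98.9, 1057.2]
```

View pics/top0.png

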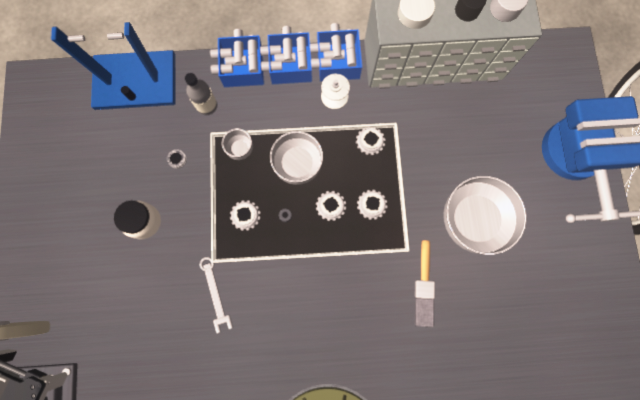

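View pics/side0.png

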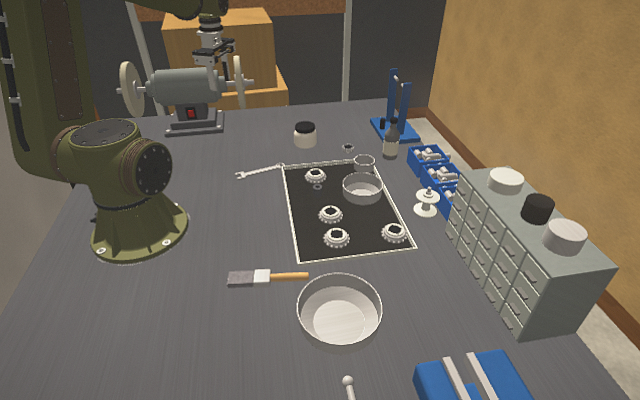

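The top view shows the tray with its far rim at the top, row ~130. The placed freewheel is at its right end (371,140) and the strays are at (245,215), (331,206) and (372,205). The remover is at (285,215), the small bowl at (237,144), the medium bowl at (297,158), and the large bowl on the bench at (485,215). The side view agrees.

```bash
cat > h.py <<'E'
import cv2, numpy as np
from cell import optics
def ray(n,uv,z):
    c=optics.get_calibration(n);K,D,R,t=[np.array(c[k],float) for k in("intrinsics","dist_coeffs","R","t")]
    q=cv2.undistortPoints(np.array(uv,float).reshape(-1,1,2),K,D).reshape(-1,2)
    d=np.c_[q,np.ones(len(q))]@R; o=-R.T@t
    return o+d*((z-o[2])/d[:,2])[:,None]
def cloud(n,dep):
    c=optics.get_calibration(n);K,D,R,t=[np.array(c[k],float) for k in("intrinsics","dist_coeffs","R","t")]
    v,u=np.mgrid[0:400,0:640]
    q=cv2.undistortPoints(np.stack([u.ravel(),v.ravel()],1).astype(float).reshape(-1,1,2),K,D).reshape(-1,2)
    P=np.c_[q,np.ones(len(q))]*dep.reshape(-1,1)
    return ((P-t)@R).reshape(400,640,3)
E
python3 - <<'E'
from h import *
A={n:np.load(n+"0.npz") for n in("top","side")}
C={n:cloud(n,A[n]["d"]) for n in A}
np.savez("c0.npz",**C)
things=dict(fa=(371,140),f1=(245,215),f2=(331,206),f3=(372,205),med=(297,158),small=(237,144),large=(485,215),rem=(285,215),tub=(133,220),bottle=(200,97),pedestal=(335,90),bench=(300,320),trayfl=(300,230),bins=(290,60),lock=(176,158),cab=(450,40))
rad=dict(fa=50,f1=40,f2=36,f3=36,med=75,small=50,large=110,rem=25,tub=70,bottle=60,pedestal=50,bench=15,trayfl=8,bins=60,lock=30,cab=100)
lo=dict(fa=20,f1=20,f2=20,f3=20,med=49,small=43,large=50,rem=30,tub=65,bottle=20,pedestal=20,bench=-20,trayfl=-9,bins=10,lock=10,cab=50)
for k,(u,v) in things.items():
    c=C["top"][v,u][:2]
    for n in C:
        P=C[n].reshape(-1,3); m=(np.linalg.norm(P[:,:2]-c,axis=1)<rad[k])&(P[:,2]>lo[k])&(A[n]["d"].ravel()>0)
        if m.sum()<3: print(k,n,'few');continue
        Q=P[m]; 
        (x,y),r=cv2.minEnclosingCircle(Q[:,:2].astype(np.float32))
        print(k,n,m.sum(),"med",np.round(np.median(Q,0),1),"min",np.round(Q.min(0)),"max",np.round(Q.max(0)),"circ",round(x,1),round(y,1),round(r,1))
E
```

```text
fa top 384 med [ 669.2 -148.3   25.3] min [ 644. -176.   20.] max [ 697. -122.   31.] circ 670.2 -148.5 28.5
fa side 253 med [ 671.5 -156.9   26. ] min [ 646. -181.   20.] max [ 702. -127.   30.] circ 674.5 -153.5 28.7
f1 top 408 med [507.9 157.8  25.4] min [480. 132.  20.] max [536. 184.  31.] circ 508.4 157.9 28.2
f1 side 143 med [511.5 149.3  26.3] min [485. 123.  20.] max [540. 179.  31.] circ 512.4 152.4 29.3
f2 top 423 med [517.  -42.4  25.4] min [490. -70.  20.] max [546. -14.  31.] circ 517.8 -42.0 28.5
f2 side 205 med [521.3 -49.6  25.8] min [495. -73.  20.] max [550. -18.  31.] circ 522.2 -45.8 28.4
f3 top 422 med [ 513.8 -137.3   25.5] min [ 487. -165.   20.] max [ 542. -111.   31.] circ 514.2 -138.2 28.4
f3 side 252 med [ 517.  -146.7   26. ] min [ 490. -170.   20.] max [ 546. -117.   30.] circ 518.1 -141.3 29.1
med top 302 med [644.9  31.2  55.2] min [569. -29.  49.] max [690.  89.  60.] circ 629.9 29.9 60.6
med side 226 med [634.3  31.6  54.2] min [574. -33.  49.] max [694.  90.  59.] circ 633.4 28.2 62.4
small top 166 med [679.1 167.   49. ] min [640. 132.  43.] max [7
[... 1518 characters left out ...]
2.3   4.6] min [460.  23.   3.] max [472.  36.   6.] circ 466.2 30.0 6.7
bins top 1481 med [877.6  31.1  46.1] min [835. -28.  10.] max [937.  88.  66.] circ 877.7 30.1 59.9
bins side 695 med [876.8  35.2  48.5] min [838. -23.  10.] max [937.  85.  64.] circ 877.6 29.9 59.9
lock top 253 med [654.9 313.6  16.1] min [634. 293.  10.] max [678. 333.  21.] circ 655.7 313.5 21.9
lock side 67 med [659.3 309.8  16.6] min [640. 290.  11.] max [680. 332.  20.] circ 658.9 310.7 22.0
cab top 6498 med [ 816.6 -307.   199.2] min [ 799. -407.   50.] max [ 907. -207.  250.] circ 815.1 -307.1 99.9
cab side 6366 med [ 815.6 -323.4  193.4] min [ 801. -407.   50.] max [ 909. -207.  248.] circ 814.9 -307.0 100.0
```

```bash
python3 - <<'E'
from h import *
for n in("top","side"):
    A=np.load(n+"0.npz"); p=A["p"]; C=np.load("c0.npz")[n]
    g=cv2.cvtColor(p,cv2.COLOR_RGB2GRAY)
    v,u=np.mgrid[0:400,0:640]
    P=ray(n,np.stack([u.ravel(),v.ravel()],1),12.).reshape(400,640,3)
    m=(g>130)&(C[...,2]<25)&(C[...,2]>-5)
    # far rim strip
    for name,ax,lo,hi,olo,ohi in(("far",0,690,725,-190,230),("near",0,385,430,-190,230),("left",1,215,260,450,650),("right",1,-225,-185,450,650)):
        o=1-ax
        s=m&(P[...,ax]>lo)&(P[...,ax]<hi)&(P[...,o]>olo)&(P[...,o]<ohi)
        Q=P[s][:,:2].astype(np.float32)
        if len(Q)<10: print(n,name,'few');continue
        d=cv2.fitLine(Q,cv2.DIST_HUBER,0,.01,.01).ravel()
        mid=(olo+ohi)/2
        t=(mid-d[2+o])/d[o]
        print(n,name,len(Q),"slope",round(d[ax]/d[o],4),"at",mid,"->",round(d[2+ax]+t*d[ax],1))
E
```

```text
top far 1057 slope 0.0042 at 20.0 -> 708.5
top near 791 slope 0.0109 at 20.0 -> 406.8
top left 469 slope -0.0113 at 550.0 -> 231.3
top right 408 slope -0.0071 at 550.0 -> -211.9
side far 304 slope 0.0218 at 20.0 -> 712.0
side near 308 slope 0.0081 at 20.0 -> 409.1
side left 147 slope -0.0023 at 550.0 -> 231.1
side right 175 slope -0.0076 at 550.0 -> -213.5
```

Emit:
jog_arm(
  deltas="-506.3 -280.5 60 1.132 30; -506.3 -280.5 60 1.132 30; -506.3 -280.5 60 1.132 30; -506.3 -280.5 60 1.132 30; -506.3 -280.5 60 1.132 30; -506.3 -280.5 60 1.132 30; -506.3 -280.5 60 1.132 30; -506.3 -280.5 60 1.132 30; -506.3 -280.5 60 1.132 30; -506.3 -280.5 60 1.132 30",
  squeeze=20,
)

```text
clock: 1.35
eef_pos: [573.7, 26.1, 158.4]
eef_rot: [-3.14, 0.0, 1.568]
wrist_force: [-0.4, 0.3, 0.6]
finger_gap: 30.1
```

```bash
cat > snap.py <<'E'
import sys
from h import *
from cell import manip
tag=sys.argv[1]
for n in("top","side"):
    p,d=optics.camera(n); np.savez(f"{n}{tag}.npz",p=p,d=d)
    cv2.imwrite(f"pics/{n}{tag}.png",p[:,:,::-1])
a=cv2.imread(f"pics/top{tag}.png")[60:310,160:560]; b=cv2.imread(f"pics/side{tag}.png")[120:370,200:480]
cv2.imwrite(f"pics/both{tag}.png",np.vstack([cv2.resize(a,None,fx=1.17,fy=1.17,interpolation=cv2.INTER_CUBIC),cv2.resize(cv2.resize(b,None,fx=1.2,fy=1.2),(468,300))]))
s=manip.read_state(); print(s["clock"],np.round(s["eef_pos"],1),np.round(s["eef_rot"],3),np.round(s["wrist_force"],1),s["finger_gap"])
E
python3 snap.py 1
```

```text
1.45 [573.1  27.7 158.7] [-3.14   0.     1.569] [-0.6  1.1  0.3] 30.19712881747556
```

View pics/side1.png

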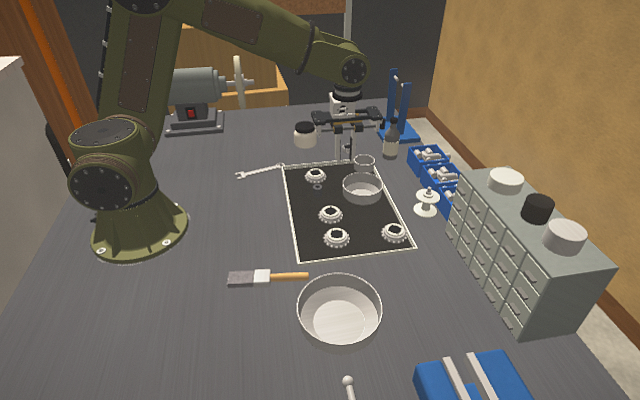

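View pics/top1.png

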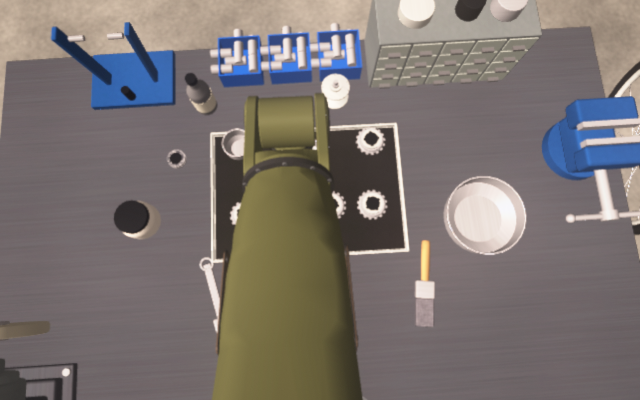

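Emit:
jog_arm(
  deltas="0 0 40 0 30; 0 0 75 0 30; 0 0 95 0 30; 0 0 112 0 30; 0 0 112 0 30; 0 0 112 0 0; 0 0 112 0 0; 0 0 112 0 0; 0 0 112 0 0; 0 0 112 0 0",
  squeeze=35,
)

```text
clock: 2.7
eef_pos: [573.3, 28.7, 48.2]
eef_rot: [3.14, 0.0, 1.571]
wrist_force: [-2.0, -1.2, 6.8]
finger_gap: 4.5
```

Emit:
jog_arm(
  deltas="0 0 -20 0 0; 0 0 -60 0 0; -20 -8 -85 0 0; -60 -24 -85 0 0; -110 -43 -85 0 0; -165 -65 -85 0 0; -220 -86 -85 0 0; -275 -108 -85 0 0; -320 -125 -85 0 0; -360 -141 -85 0 0",
)

```text
clock: 3.95
eef_pos: [430.7, -332.6, 132.1]
eef_rot: [-3.141, -0.001, 1.57]
wrist_force: [1.0, 0.5, -2.0]
finger_gap: 4.1
```

```bash
python3 snap.py 2
```

```text
4.05 [ 430.1 -334.   132. ] [-3.141 -0.     1.567] [-0.3  0.6 -1.9] 4.325370967535031
```

View pics/side2.png

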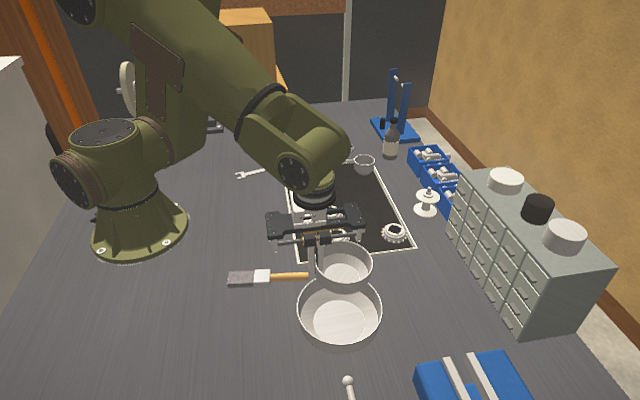

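View pics/top2.png

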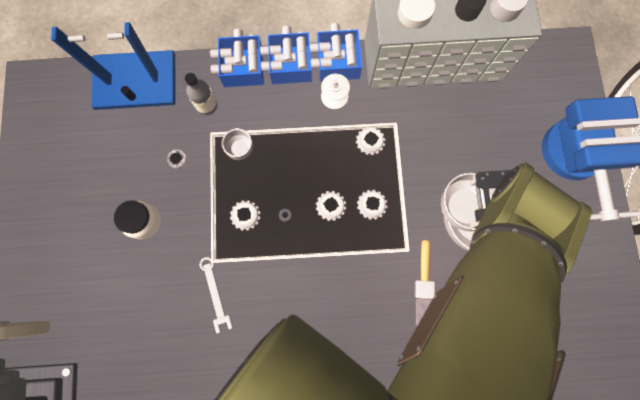

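The side view shows the medium bowl held level at (343,265), just short of the large bowl at (340,310). The top view is half hidden by the arm.

```bash
python3 - <<'E'
from h import *
for n in("side","top"):
    A=np.load(n+"2.npz"); P=cloud(n,A["d"]).reshape(-1,3)
    for c,r,lo,hi in(((488.5,-334),66,134,146),((469,-385),93,52,63)):
        m=(abs(np.linalg.norm(P[:,:2]-c,axis=1)-r+6)<8)&(P[:,2]>lo)&(P[:,2]<hi)&(A["d"].ravel()>0)
        Q=P[m]
        # LSQ circle
        x=np.linalg.lstsq(np.c_[2*Q[:,:2],np.ones(len(Q))],(Q[:,:2]**2).sum(1),rcond=None)[0]
        print(n,m.sum(),np.round(x[:2],1),round(np.sqrt(x[2]+x[0]**2+x[1]**2),1),np.round(np.median(Q[:,2]),1))
E
```

```text
side 189 [ 488.3 -337.5] 58.7 136.9
side 468 [ 470.3 -387.9] 85.7 57.2
top 124 [ 486. -328.] 57.0 137.5
top 66 [ 457.6 -367.9] 68.9 58.6
```

Emit:
jog_arm(
  deltas="-30 -12 0 0 0; -54 -21 0 0 0; -54 -21 0 0 0; -54 -21 30 0 0; -54 -21 60 0 0; -54 -21 75 0 0; -54 -21 83 0 0; -54 -21 83 0 0; -54 -21 83 0 0; -54 -21 83 0 0",
)

```text
clock: 5.3
eef_pos: [411.4, -385.3, 50.2]
eef_rot: [3.14, 0.001, 1.571]
wrist_force: [2.2, 1.5, 2.6]
finger_gap: 4.3
```

Emit:
jog_arm(
  deltas="0 0 0 0 14; 0 0 0 0 14; 0 0 0 0 14; 0 0 -15 0 14; 0 0 -50 0 14; 0 0 -95 0 14; 30 10 -110 0 94; 80 40 -110 0 94; 135 70 -110 0 94; 190 100 -110 0 94",
)

```text
clock: 6.55
eef_pos: [511.4, -193.8, 160.8]
eef_rot: [3.14, 0.001, 1.57]
wrist_force: [1.3, -0.0, -0.5]
finger_gap: 50.0
```

```bash
python3 snap.py 3; python3 - <<'E'
from h import *
for n in("side","top"):
    A=np.load(n+"3.npz"); P=cloud(n,A["d"]).reshape(-1,3)
    for c,r,lo,hi in(((470,-386),60,50,62),((470,-385),88,50,63),((675,163),34,43,55)):
        m=(abs(np.linalg.norm(P[:,:2]-c,axis=1)-r)<8)&(P[:,2]>lo)&(P[:,2]<hi)&(A["d"].ravel()>0)
        Q=P[m]
        x=np.linalg.lstsq(np.c_[2*Q[:,:2],np.ones(len(Q))],(Q[:,:2]**2).sum(1),rcond=None)[0]
        print(n,m.sum(),np.round(x[:2],1),round(np.sqrt(x[2]+x[0]**2+x[1]**2),1),np.round(np.median(Q[:,2]),1))
E
```

```text
6.65 [ 512.7 -191.   160.6] [ 3.14  -0.     1.576] [ 0.2 -1.8  0.5] 58.57951359921785
side 407 [ 469.6 -385.8] 58.0 55.1
side 735 [ 470.2 -387.7] 85.9 56.9
side 16 [678.2 161.1] 31.0 45.9
top 181 [ 467.  -381.5] 58.2 56.6
top 374 [ 467.3 -384.7] 84.6 57.8
top 161 [673.  164.2] 31.8 49.1
```

View pics/side3.png

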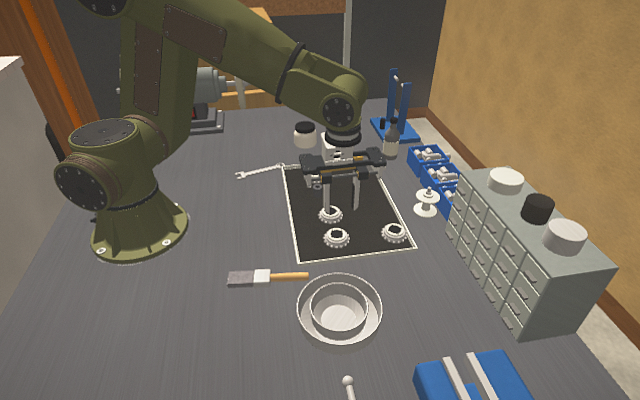

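View pics/top3.png

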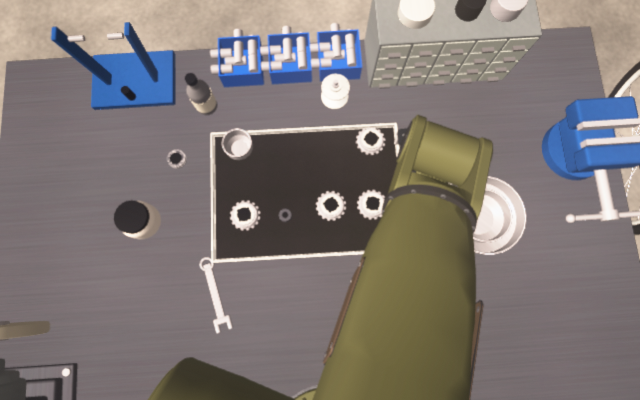

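Emit:
jog_arm(
  deltas="50 23 0 0 94; 110 50 0 0 94; 165 75 0 0 94; 220 100 0 0 94; 275 125 0 0 94; 325 148 0 0 94; 359.5 164 0 0 94; 359.5 164 0 0 94; 359.5 164 40 0 94; 359.5 164 80 0 94",
)

```text
clock: 7.9
eef_pos: [674.8, 162.5, 79.6]
eef_rot: [3.14, 0.0, 1.57]
wrist_force: [0.1, 0.3, -0.5]
finger_gap: 94.1
```

Emit:
jog_arm(
  deltas="0 0 15 0 94; 0 0 32 0 94; 0 0 32 0 94; 0 0 32 0 0; 0 0 32 0 0; 0 0 32 0 0; 0 0 32 0 0; 0 0 32 0 0; 0 0 32 0 0; 0 0 32 0 0",
  squeeze=15,
)

```text
clock: 9.15
eef_pos: [675.1, 164.2, 48.2]
eef_rot: [3.14, -0.0, 1.571]
wrist_force: [-0.3, -0.6, 5.3]
finger_gap: 68.3
```

Emit:
jog_arm(
  deltas="0 0 -20 0 0; 0 0 -60 0 0; -25 -9 -85 0 0; -70 -26 -85 0 0; -120 -45 -85 0 0; -175 -66 -85 0 0; -230 -87 -85 0 0; -285 -107 -85 0 0; -340 -128 -85 0 0; -395 -149 -85 0 0",
)

```text
clock: 10.4
eef_pos: [524.9, -232.6, 133.7]
eef_rot: [3.141, 0.0, 1.571]
wrist_force: [0.8, -0.8, -1.6]
finger_gap: 68.2
```

Emit:
jog_arm(
  deltas="-50 -19 0 0 0; -100 -38 0 0 0; -135 -51 0 0 0; -152.5 -57 0 0 0; -152.5 -57 0 0 0; -152.5 -57 0 0 0; -152.5 -57 20 0 0; -152.5 -57 25 0 0; -152.5 -57 25 0 0; -152.5 -57 25 0 0",
)

```text
clock: 11.65
eef_pos: [469.1, -383.3, 108.2]
eef_rot: [3.141, 0.001, 1.571]
wrist_force: [-0.7, 0.1, -0.6]
finger_gap: 68.3
```

```bash
python3 snap.py 4; python3 - <<'E'
from h import *
for n in("side",):
    A=np.load(n+"4.npz"); P=cloud(n,A["d"]).reshape(-1,3)
    for c,r,lo,hi in(((469,-386),34,100,115),((470,-386),60,50,62),((470,-385),88,50,63)):
        m=(abs(np.linalg.norm(P[:,:2]-c,axis=1)-r)<8)&(P[:,2]>lo)&(P[:,2]<hi)&(A["d"].ravel()>0)
        Q=P[m]
        x=np.linalg.lstsq(np.c_[2*Q[:,:2],np.ones(len(Q))],(Q[:,:2]**2).sum(1),rcond=None)[0]
        print(n,m.sum(),np.round(x[:2],1),round(np.sqrt(x[2]+x[0]**2+x[1]**2),1),np.round(np.median(Q[:,2]),1))
E
```

```text
11.75 [ 468.9 -383.5  108.1] [3.141e+00 1.000e-03 1.571e+00] [-0.2  1.1 -1.1] 68.2021890277622
side 360 [ 469.8 -386.3] 33.2 107.1
side 274 [ 469.5 -386. ] 57.9 55.4
side 644 [ 470.2 -387.6] 86.0 57.2
```

View pics/side4.png

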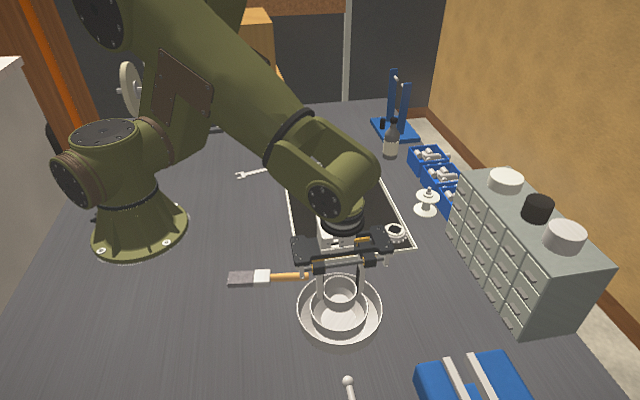

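The small bowl is held concentric over the nested pair, at (340,290) in the side view. Next I lower it and release.

Emit:
jog_arm(
  deltas="0 0 25 0 0; 0 0 42 0 0; 0 0 51 0 0; 0 0 54 0 0; 0 0 54 0 0; 0 0 54 0 76; 0 0 54 0 76; 0 0 54 0 76; 0 0 40 0 76; 0 0 0 0 76",
)

```text
clock: 13.0
eef_pos: [468.1, -382.9, 107.4]
eef_rot: [-3.139, -0.002, 1.571]
wrist_force: [-0.8, -1.3, 0.6]
finger_gap: 76.1
```

Emit:
jog_arm(
  deltas="0 0 -40 0 40; 40 0 -40 0 40; 90 -5 -40 0.15 40; 140 -10 -40 0.33 40; 190 -15 -40 0.5 40; 230 -20 -40 0.68 40; 250 -25 -40 0.86 40; 250 -25 -40 1.04 40; 250 -25 -40 1.22 40; 250 -25 -40 1.22 40",
)

```text
clock: 14.25
eef_pos: [443.9, -133.4, 148.3]
eef_rot: [3.141, -0.001, 0.352]
wrist_force: [1.2, -0.3, 0.1]
finger_gap: 40.3
```

```bash
python3 snap.py 5; python3 - <<'E'
from h import *
for n in("side","top"):
    A=np.load(n+"5.npz"); P=cloud(n,A["d"]).reshape(-1,3)
    for c,r,lo,hi in(((469,-385),34,45,62),((470,-386),60,50,62),((470,-385),88,50,63)):
        m=(abs(np.linalg.norm(P[:,:2]-c,axis=1)-r)<8)&(P[:,2]>lo)&(P[:,2]<hi)&(A["d"].ravel()>0)
        Q=P[m]
        if len(Q)<5: continue
        x=np.linalg.lstsq(np.c_[2*Q[:,:2],np.ones(len(Q))],(Q[:,:2]**2).sum(1),rcond=None)[0]
        print(n,m.sum(),np.round(x[:2],1),round(np.sqrt(x[2]+x[0]**2+x[1]**2),1),np.round(np.median(Q[:,2]),1))
E
```

```text
14.35 [ 443.8 -133.5  148. ] [ 3.141e+00 -1.000e-03  3.550e-01] [-0.  -0.4  0.2] 40.01764376215945
side 277 [ 469.8 -386.5] 32.2 52.2
side 403 [ 469.6 -385.7] 58.0 55.2
side 740 [ 470.2 -387.7] 85.9 56.9
top 221 [ 465.9 -381.6] 32.3 53.8
top 304 [ 466.5 -381.4] 58.2 56.5
top 525 [ 467.3 -383.4] 85.5 58.1
```

View pics/side5.png

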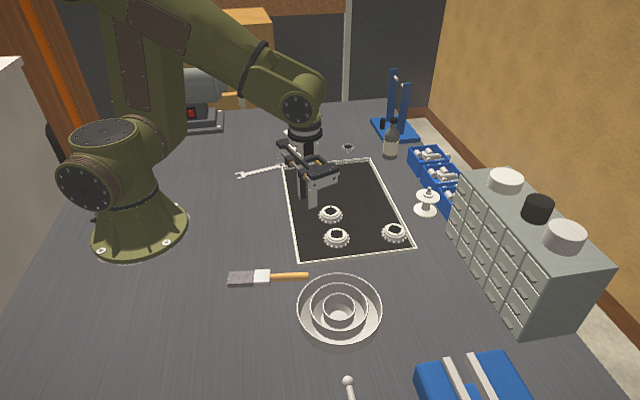

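View pics/top5.png

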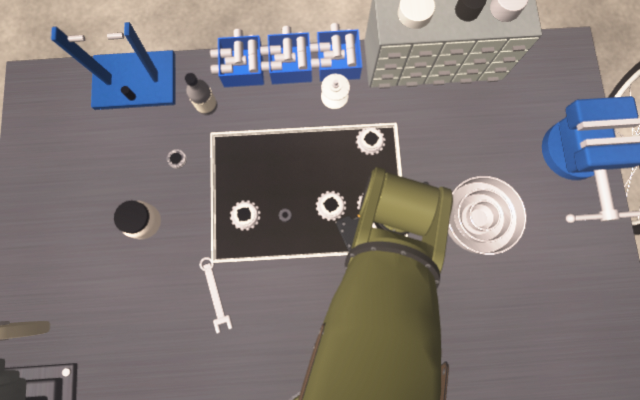

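Bowls are nested: the rings are concentric at (340,305) in the side view and the rim heights match. I calibrated the camera bias against the known small-bowl pose, which gives freewheel positions. Next I work out the push paths, with the open jaws as a two-finger cradle.

```bash
cat > path.py <<'E'
import numpy as np, sys
from scipy.interpolate import interp1d
def rows(start,poses):
    """start (x,y,z,yaw) commanded; poses list of (x,y,z,yaw,grip)"""
    x0,y0,z0,w0=start; c,s=np.cos(w0),np.sin(w0)
    out=[]
    for x,y,z,w,g in poses:
        dx,dy=x-x0,y-y0
        out.append("%.1f %.1f %.1f %.3f %g"%(c*dx+s*dy, s*dx-c*dy, z0-z, w0-w, g))
    return "; ".join(out)
def arcpath(p0,p1,th0,L1):
    """straight L1 at heading th0, then arc to heading 0 reaching y1, then straight to x1; returns fn(s)->(x,y,th), length"""
    q=np.array(p0)+L1*np.array([np.cos(th0),np.sin(th0)])
    R=(p1[1]-q[1])/(1-np.cos(th0))*np.sign(th0)   # >0
    La=R*abs(th0); xe=q[0]+R*np.sin(abs(th0)); L3=p1[0]-xe
    print("R",R,"arc end x",xe,"total",L1+La+L3)
    def f(s):
        if s<L1: return p0[0]+s*np.cos(th0),p0[1]+s*np.sin(th0),th0
        a=min(s-L1,La); th=th0*(1-a/La)
        x=q[0]+R*(np.sin(abs(th0))-np.sin(abs(th))); y=q[1]+np.sign(th0)*R*(np.cos(th)-np.cos(th0))
        if s>L1+La: x+=s-L1-La
        return x,y,th
    return f,L1+La+L3
def tcp(d,off=36.,z=21.,g=40): 
    x,y,th=d; return (x-off*np.cos(th),y-off*np.sin(th),z,th,g)
E
python3 - <<'E'
from path import *
f,L=arcpath((517,-139),(674,-78),np.radians(32),60)
st=(444,-133,147.4,.3508)
a=tcp(f(0),50)
P=[(455,-148,110,.42,40),a[:2]+(70,.5585,40),a[:2]+(35,.5585,40),a,a,tcp(f(0),40)]+[tcp(f(s)) for s in (4,16,28,40)]
print(rows(st,P))
last=P[-1][:4]; S=np.r_[53,66,79,92,105,118,130,141,150,157]
P=[tcp(f(s)) for s in S]; print(P[-1],L); print(rows(last,P))
E
```

```text
R 192.19794821440638 arc end x 669.7322810742954 total 171.61130330711092
5.2 17.9 37.4 -0.069 40; 17.6 41.0 77.4 -0.208 40; 17.6 41.0 112.4 -0.208 40; 17.6 41.0 126.4 -0.208 40; 17.6 41.0 126.4 -0.208 40; 27.4 39.0 126.4 -0.208 40; 35.2 37.3 126.4 -0.208 40; 46.9 34.8 126.4 -0.208 40; 58.7 32.4 126.4 -0.208 40; 70.4 29.9 126.4 -0.208 40
(np.float64(623.4458099514796), np.float64(-80.21475451342559), 21.0, np.float64(0.05381735069235777), 40) 171.61130330711092
13.0 -0.0 0.0 0.000 40; 26.0 -1.0 0.0 0.031 40; 39.1 -2.6 0.0 0.099 40; 52.4 -3.3 0.0 0.166 40; 65.6 -3.1 0.0 0.234 40; 78.8 -2.0 0.0 0.302 40; 90.8 -0.2 0.0 0.364 40; 101.8 2.1 0.0 0.421 40; 110.6 4.4 0.0 0.468 40; 117.4 6.6 0.0 0.505 40
```

Emit:
jog_arm(
  deltas="5 18 37.4 -0.069 40; 17.6 41 77.4 -0.208 40; 17.6 41 112.4 -0.208 40; 17.6 41 126.4 -0.208 40; 17.6 41 126.4 -0.208 40; 27.4 39 126.4 -0.208 40; 35.2 37.3 126.4 -0.208 40; 46.9 34.8 126.4 -0.208 40; 58.7 32.4 126.4 -0.208 40; 70.4 29.9 126.4 -0.208 40",
)

```text
clock: 15.6
eef_pos: [520.9, -136.9, 21.4]
eef_rot: [3.141, 0.0, 0.559]
wrist_force: [-4.9, -3.7, 5.6]
finger_gap: 40.4
```

```bash
python3 snap.py 6
```

```text
15.7 [ 521.3 -136.5   21.2] [ 3.141e+00 -1.000e-03  5.600e-01] [ 0.7 -0.4 -0.2] 39.92279176077661
```

View pics/side6.png

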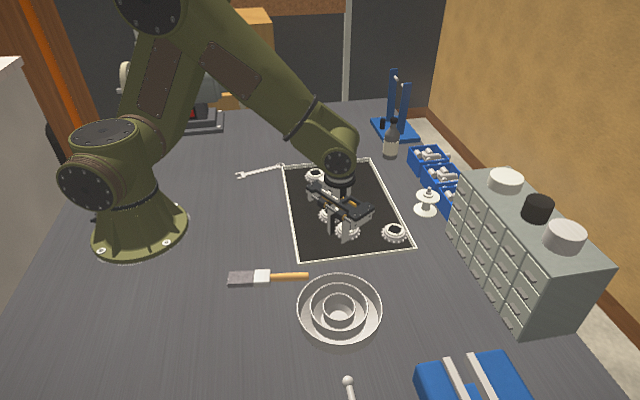

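The side view shows the freewheel in the cradle at (347,232), moving as planned.

Emit:
jog_arm(
  deltas="13 0 0 0 40; 26 -1 0 0.031 40; 39 -2.6 0 0.099 40; 52.4 -3.3 0 0.166 40; 65.6 -3.1 0 0.234 40; 78.8 -2 0 0.302 40; 90.8 -0.2 0 0.364 40; 101.8 2.1 0 0.421 40; 110.6 4.4 0 0.468 40; 117.4 6.6 0 0.505 40",
)

```text
clock: 16.95
eef_pos: [623.5, -79.9, 20.8]
eef_rot: [-3.141, 0.001, 0.053]
wrist_force: [-2.5, 0.7, 2.2]
finger_gap: 39.8
```

```bash
python3 snap.py 7
```

```text
17.05 [623.8 -80.   20.8] [-3.141 -0.     0.054] [ 0.2  0.1 -0.3] 40.097143774840504
```

View pics/both7.png

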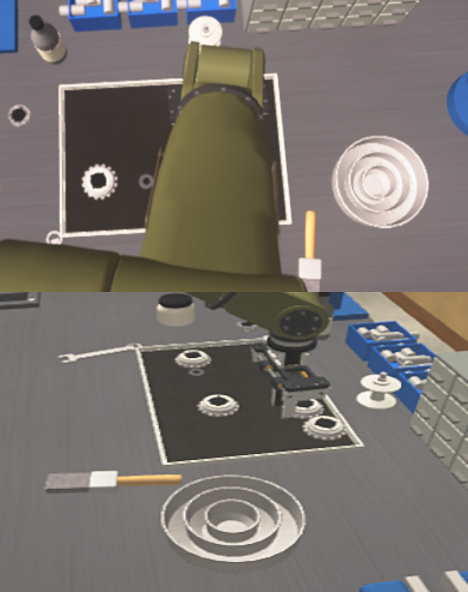

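```bash
cat > meas.py <<'E'
import sys
from h import *
B={"side":(0.8,-3.3),"top":(-3.,1.3)}
tag=sys.argv[1]
for n in("side","top"):
    A=np.load(n+tag+".npz"); P=cloud(n,A["d"]).reshape(-1,3)-np.r_[B[n],0]
    for a in sys.argv[2:]:
        c=np.array(eval(a),float)
        r=lambda c,R:(np.linalg.norm(P[:,:2]-c,axis=1)<R)&(P[:,2]>21)&(P[:,2]<32)&(A["d"].ravel()>0)
        m=r(c,34)
        if m.sum()<20: print(n,a,'few',m.sum());continue
        Q=P[m]; (x,y),R=cv2.minEnclosingCircle(Q[:,:2].astype(np.float32))
        print(n,a,m.sum(),"x %.0f..%.0f y %.0f..%.0f"%(*np.percentile(Q[:,0],[1,99]),*np.percentile(Q[:,1],[1,99])),"circ %.1f %.1f r%.1f"%(x,y,R),"z",np.round(np.median(Q[:,2]),1))
E
python3 meas.py 0 673,-150; python3 meas.py 7 673,-150 659,-78 521,-43
```

```text
side 673,-150 229 x 647..699 y -176..-126 circ 673.7 -150.2 r28.7 z 26.2
top 673,-150 362 x 648..699 y -176..-124 circ 673.4 -150.1 r28.1 z 25.5
side 673,-150 229 x 648..698 y -176..-125 circ 674.0 -149.0 r28.9 z 26.3
side 659,-78 128 x 643..687 y -103..-65 circ 667.8 -86.8 r25.7 z 26.0
side 521,-43 189 x 496..547 y -68..-19 circ 521.8 -42.8 r28.4 z 26.0
top 673,-150 few 0
top 659,-78 few 0
top 521,-43 few 0
```

Emit:
jog_arm(
  deltas="4 -0.4 0 0.018 40; 8 -0.8 0 0.035 40; 11 -1.1 0 0.053 40; 13 -1.3 0 0.053 40; 14.6 -1.4 0 0.053 40; 14.6 -1.4 0 0.053 40; 14.6 -1.4 0 0.053 40; 15.6 -1.4 0 0.053 40; 15.6 -1.4 0 0.053 40; 15.6 -1.4 0 0.053 40",
)

```text
clock: 18.3
eef_pos: [638.6, -78.4, 21.1]
eef_rot: [3.142, 0.0, 0.001]
wrist_force: [-1.1, 0.9, 0.0]
finger_gap: 40.1
```

```bash
python3 snap.py 8;python3 meas.py 8 673,-150 674,-78; python3 - <<'E'
import cv2
a=cv2.imread('pics/side8.png')[150:290,270:440];cv2.imwrite('pics/z8.png',cv2.resize(a,None,fx=4,fy=4,interpolation=cv2.INTER_CUBIC))
E
```

```text
18.4 [638.6 -78.4  21.1] [ 3.142e+00 -0.000e+00  1.000e-03] [-1.  -0.1  0.9] 40.04956895192342
side 673,-150 233 x 646..700 y -176..-125 circ 673.1 -148.3 r29.1 z 26.2
side 674,-78 133 x 656..701 y -103..-64 circ 677.5 -83.9 r26.6 z 26.4
top 673,-150 few 0
top 674,-78 few 0
```

View pics/z8.png

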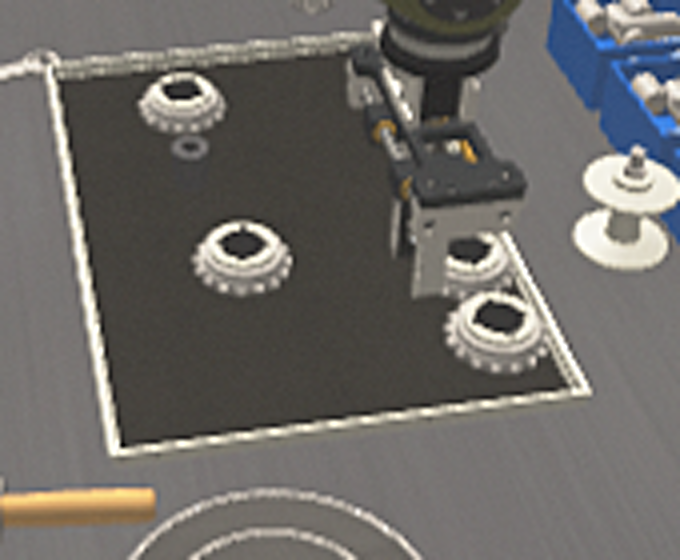

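```bash
python3 - <<'E'
from path import *
f,L=arcpath((521,-43),(675,-6),np.radians(22),50)
st=(638.95,-78,21,.0008); a=tcp(f(0),50); t=a[3]
P=[(632,-78,21,0,40),(618,-78,30,0,40),(590,-76,65,0,40),(545,-72,70,.1,40),(500,-66,70,.25,40),a[:2]+(65,t,40),a[:2]+(35,t,40),a,a,tcp(f(0),40)]
print(rows(st,P)); last=P[-1][:4]
P=[tcp(f(s)) for s in (4,16,28,41,54,67,80,93,106,118)]; print(rows(last,P)); last=P[-1][:4]
P=[tcp(f(s)) for s in (129,138,146,152,L-4,L-2,L,L,L+.5,L+.5)]; print(rows(last,P)); print(P[-1])
E
```

```text
R 250.90136563135513 arc end x 661.3484985909015 total 159.99070982547886
-6.9 -0.0 0.0 0.001 40; -20.9 -0.0 -9.0 0.001 40; -48.9 -2.0 -44.0 0.001 40; -93.9 -6.1 -49.0 -0.099 40; -138.9 -12.1 -49.0 -0.249 40; -164.3 -16.4 -44.0 -0.383 40; -164.3 -16.4 -14.0 -0.383 40; -164.3 -16.4 0.0 -0.383 40; -164.3 -16.4 0.0 -0.383 40; -155.0 -20.1 0.0 -0.383 40
8.0 -0.0 0.0 0.000 40; 20.0 -0.0 0.0 0.000 40; 32.0 -0.0 0.0 0.000 40; 45.0 -0.0 0.0 0.000 40; 58.0 -0.5 0.0 0.016 40; 71.1 -1.9 0.0 0.068 40; 84.2 -2.5 0.0 0.120 40; 97.3 -2.5 0.0 0.171 40; 110.4 -1.7 0.0 0.223 40; 122.5 -0.5 0.0 0.271 40
11.0 -1.3 0.0 0.044 40; 20.1 -2.1 0.0 0.080 40; 28.2 -2.4 0.0 0.112 40; 34.1 -1.8 0.0 0.113 40; 38.1 -1.4 0.0 0.113 40; 40.1 -1.1 0.0 0.113 40; 42.1 -0.9 0.0 0.113 40; 42.1 -0.9 0.0 0.113 40; 42.6 -0.9 0.0 0.113 40; 42.6 -0.9 0.0 0.113 40
(np.float64(639.5), np.float64(-6.0), 21.0, np.float64(0.0), 40)
```

Emit:
jog_arm(
  deltas="-7 0 0 0 40; -21 0 -9 0 40; -49 -2 -44 0 40; -94 -6 -49 -0.1 40; -139 -12 -49 -0.25 40; -164.3 -16.4 -44 -0.383 40; -164.3 -16.4 -14 -0.383 40; -164.3 -16.4 0 -0.383 40; -164.3 -16.4 0 -0.383 40; -155 -20.1 0 -0.383 40",
)

```text
clock: 19.65
eef_pos: [484.2, -58.5, 21.7]
eef_rot: [3.141, -0.001, 0.383]
wrist_force: [0.1, -0.2, 0.5]
finger_gap: 39.6
```

Emit:
jog_arm(
  deltas="8 0 0 0 40; 20 0 0 0 40; 32 0 0 0 40; 45 0 0 0 40; 58 -0.5 0 0.016 40; 71 -1.9 0 0.068 40; 84 -2.5 0 0.12 40; 97.3 -2.5 0 0.171 40; 110.4 -1.7 0 0.223 40; 122.5 -0.5 0 0.271 40",
)

```text
clock: 20.9
eef_pos: [597.6, -11.6, 21.4]
eef_rot: [3.142, 0.001, 0.111]
wrist_force: [-4.5, -0.8, 4.4]
finger_gap: 40.1
```

```bash
python3 snap.py 9;python3 meas.py 9 673,-150 674,-78 633,-12 511,156
```

```text
21.0 [598.1 -11.5  21.3] [ 3.142e+00 -1.000e-03  1.130e-01] [-0.9 -1.2  0.1] 40.13114021186048
side 673,-150 233 x 647..699 y -176..-125 circ 672.2 -149.8 r28.6 z 25.9
side 674,-78 193 x 650..701 y -105..-54 circ 673.7 -78.1 r29.0 z 26.1
side 633,-12 125 x 618..661 y -32..13 circ 639.1 -10.7 r28.1 z 26.4
side 511,156 130 x 486..537 y 130..182 circ 511.9 157.3 r28.9 z 26.3
top 673,-150 359 x 648..697 y -175..-124 circ 672.5 -150.4 r28.9 z 25.5
top 674,-78 few 6
top 633,-12 few 0
top 511,156 393 x 486..538 y 132..180 circ 511.2 157.0 r28.4 z 25.5
```

View pics/both9.png

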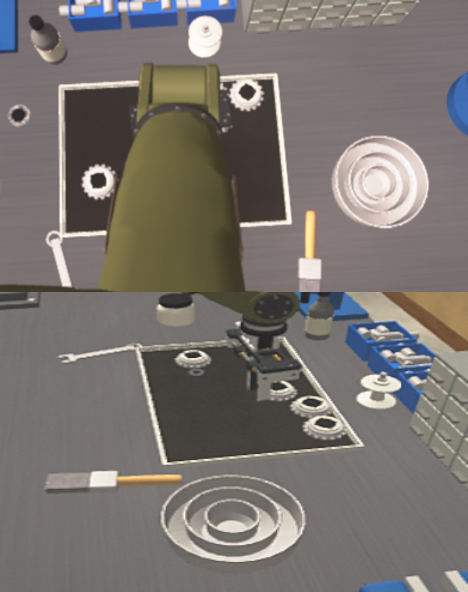

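The second freewheel is following well in the cradle, at (280,388) in the lower panel. Continuing to the rim.

Emit:
jog_arm(
  deltas="11 -1.3 0 0.044 40; 20 -2.1 0 0.08 40; 28 -2.4 0 0.112 40; 34 -1.8 0 0.113 40; 38 -1.4 0 0.113 40; 40 -1.1 0 0.113 40; 42 -0.9 0 0.113 40; 42 -0.9 0 0.113 40; 42.5 -0.9 0 0.113 40; 42.5 -0.9 0 0.113 40",
)

```text
clock: 22.25
eef_pos: [639.1, -6.5, 21.1]
eef_rot: [3.142, 0.0, -0.0]
wrist_force: [-2.4, -1.0, 1.0]
finger_gap: 39.9
```

```bash
python3 - <<'E'
from path import *
f,L=arcpath((511.5,157),(676,66),np.radians(-34),110)
st=(639.4,-6,21,0.); a=tcp(f(0),50); t=a[3]
P=[(632,-6,21,0,40),(618,-6,30,0,40),(595,25,65,0,40),(565,75,70,-.1,40),(530,125,70,-.25,40),(495,165,70,-.42,40),a[:2]+(62,t,40),a[:2]+(30,t,40),a,a]
print(rows(st,P)); last=P[-1][:4]
P=[tcp(f(0),40)]+[tcp(f(s)) for s in (4,16,28,41,54,67,80,93,106)]; print(rows(last,P)); last=P[-1][:4]
P=[tcp(f(s)) for s in (118,130,141,152,162,171,178,184,L-5,L-3)]; print(rows(last,P)); print(P[-1])
E
```

```text
R 172.48690872567192 arc end x 699.1475882820569 total 189.20820382884017
-7.4 -0.0 0.0 0.000 40; -21.4 -0.0 -9.0 0.000 40; -44.4 -31.0 -44.0 0.000 40; -74.4 -81.0 -49.0 0.100 40; -109.4 -131.0 -49.0 0.250 40; -144.4 -171.0 -49.0 0.420 40; -169.4 -191.0 -41.0 0.593 40; -169.4 -191.0 -9.0 0.593 40; -169.4 -191.0 0.0 0.593 40; -169.4 -191.0 0.0 0.593 40
10.0 0.0 0.0 0.000 40; 18.0 -0.0 0.0 0.000 40; 30.0 -0.0 0.0 0.000 40; 42.0 0.0 0.0 0.000 40; 55.0 0.0 0.0 0.000 40; 68.0 -0.0 0.0 0.000 40; 81.0 0.0 0.0 0.000 40; 94.0 0.0 0.0 0.000 40; 107.0 0.0 0.0 0.000 40; 120.0 0.0 0.0 0.000 40
12.0 1.5 0.0 -0.046 40; 24.2 3.0 0.0 -0.116 40; 35.4 3.7 0.0 -0.180 40; 46.6 3.6 0.0 -0.243 40; 56.8 2.9 0.0 -0.301 40; 66.0 1.8 0.0 -0.354 40; 73.0 0.6 0.0 -0.394 40; 79.0 -0.7 0.0 -0.429 40; 79.2 -0.7 0.0 -0.430 40; 81.2 -1.2 0.0 -0.442 40
(np.float64(637.5128798929977), np.float64(73.41451126463687), 21.0, np.float64(-0.15159172644019445), 40)
```

```bash
python3 - <<'E'
from path import *
f,L=arcpath((511.5,157),(676,66),np.radians(-36),128)
st=(639.4,-6,21,0.); a=tcp(f(0),50); t=a[3]
P=[(632,-6,21,0,40),(618,-6,30,0,40),(595,25,65,0,40),(565,75,70,-.1,40),(530,125,70,-.25,40),(495,165,70,-.42,40),a[:2]+(62,-.6,40),a[:2]+(30,t,40),a,a]
print(rows(st,P)); last=P[-1][:4]
P=[tcp(f(0),40)]+[tcp(f(s)) for s in (4,16,28,41,54,67,80,93,106)]; print(rows(last,P)); last=P[-1][:4]
P=[tcp(f(s)) for s in (118,130,140,150,159,167,175,181,L-5,L-5)]; print(rows(last,P)); print(P[-1])
E
```

```text
R 82.53869319404843 arc end x 663.569201882948 total 192.29138855211684
-7.4 -0.0 0.0 0.000 40; -21.4 -0.0 -9.0 0.000 40; -44.4 -31.0 -44.0 0.000 40; -74.4 -81.0 -49.0 0.100 40; -109.4 -131.0 -49.0 0.250 40; -144.4 -171.0 -49.0 0.420 40; -168.4 -192.4 -41.0 0.600 40; -168.4 -192.4 -9.0 0.628 40; -168.4 -192.4 0.0 0.628 40; -168.4 -192.4 0.0 0.628 40
10.0 -0.0 0.0 0.000 40; 18.0 -0.0 0.0 0.000 40; 30.0 -0.0 0.0 0.000 40; 42.0 -0.0 0.0 0.000 40; 55.0 0.0 0.0 0.000 40; 68.0 0.0 0.0 0.000 40; 81.0 0.0 0.0 0.000 40; 94.0 0.0 0.0 0.000 40; 107.0 0.0 0.0 0.000 40; 120.0 0.0 0.0 0.000 40
12.0 -0.0 0.0 0.000 40; 24.0 0.8 0.0 -0.024 40; 34.3 4.3 0.0 -0.145 40; 45.0 6.6 0.0 -0.267 40; 54.8 7.5 0.0 -0.376 40; 63.5 7.3 0.0 -0.473 40; 72.2 6.4 0.0 -0.569 40; 78.3 4.7 0.0 -0.628 40; 83.4 1.0 0.0 -0.628 40; 83.4 1.0 0.0 -0.628 40
(np.float64(635.0), np.float64(66.0), 21.0, np.float64(-0.0), 40)
```

Emit:
jog_arm(
  deltas="-7.4 0 0 0 40; -21.4 0 -9 0 40; -44.4 -31 -44 0 40; -74.4 -81 -49 0.1 40; -109 -131 -49 0.25 40; -144 -171 -49 0.42 40; -168.4 -192.4 -41 0.6 40; -168.4 -192.4 -9 0.628 40; -168.4 -192.4 0 0.628 40; -168.4 -192.4 0 0.628 40",
)

```text
clock: 23.5
eef_pos: [470.9, 185.7, 21.1]
eef_rot: [3.141, 0.0, -0.628]
wrist_force: [-0.5, -0.5, -0.0]
finger_gap: 40.2
```

Emit:
jog_arm(
  deltas="10 0 0 0 40; 18 0 0 0 40; 30 0 0 0 40; 42 0 0 0 40; 55 0 0 0 40; 68 0 0 0 40; 81 0 0 0 40; 94 0 0 0 40; 107 0 0 0 40; 120 0 0 0 40",
)

```text
clock: 24.75
eef_pos: [568.5, 115.0, 21.4]
eef_rot: [-3.141, 0.0, -0.628]
wrist_force: [-4.9, 2.0, 4.3]
finger_gap: 40.2
```

```bash
python3 snap.py 10;python3 meas.py 10 673,-150 674,-78 675,-6 597,95
```

```text
24.85 [569.  114.4  21.3] [-3.141e+00 -1.000e-03 -6.290e-01] [ 0.3  0.5 -0.2] 39.94735818146877
side 673,-150 235 x 646..700 y -174..-125 circ 674.2 -150.1 r29.5 z 26.4
side 674,-78 189 x 649..700 y -104..-55 circ 674.5 -77.2 r28.1 z 26.2
side 675,-6 165 x 649..699 y -30..19 circ 673.8 -4.1 r28.3 z 26.0
side 597,95 147 x 573..623 y 68..119 circ 596.4 97.1 r31.3 z 26.2
top 673,-150 344 x 648..696 y -175..-124 circ 672.3 -149.6 r28.2 z 25.6
top 674,-78 359 x 650..698 y -103..-53 circ 673.2 -78.5 r28.5 z 25.7
top 675,-6 370 x 649..700 y -31..20 circ 674.9 -5.9 r28.4 z 25.2
top 597,95 few 8
```

View pics/both10.png

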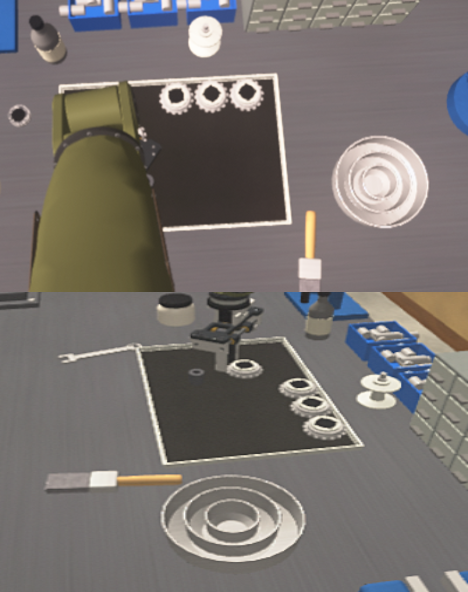

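The three in the row are at (176,98), (211,96) and (246,94) in the upper panel, close to the rim and evenly spaced. The third stray is in the cradle at (245,367) in the lower panel.

Emit:
jog_arm(
  deltas="12 0 0 0 40; 24 0.8 0 -0.024 40; 34.3 4.3 0 -0.145 40; 45 6.6 0 -0.267 40; 54.8 7.5 0 -0.376 40; 63.5 7.3 0 -0.473 40; 72.2 6.4 0 -0.569 40; 78.3 4.7 0 -0.628 40; 83.4 1 0 -0.628 40; 83.4 1 0 -0.628 40",
)

```text
clock: 26.1
eef_pos: [635.2, 65.4, 20.9]
eef_rot: [3.141, -0.001, -0.002]
wrist_force: [-0.5, -1.0, -0.3]
finger_gap: 40.2
```

Emit:
jog_arm(
  deltas="2 0 0 0 40; 3.5 0 0 0 40; 4.5 0 0 0 40; 5 0 0 0 40; 5 0 0 0 40; 5 0 0 0 40; 0 0 0 0 40; -15 0 -10 0 40; -40 0 -45 0 40; -70 0 -70 0 40",
)

```text
clock: 27.35
eef_pos: [564.3, 65.6, 92.4]
eef_rot: [-3.142, -0.002, -0.0]
wrist_force: [0.0, 0.1, 0.3]
finger_gap: 39.9
```

Emit:
jog_arm(
  deltas="-60 -40 0 0 40; -110 -90 0 0 40; -150 -140 0 0 40; -170 -190 -10 0 40; -180 -240 -40 0 40; -180 -290 -60 0 40; -180 -330 -60 0 40; -180 -330 -60 0 40; -180 -330 -60 0 40; -180 -330 -60 0 40",
)

```text
clock: 28.6
eef_pos: [385.0, 394.8, 151.1]
eef_rot: [3.142, -0.0, -0.001]
wrist_force: [0.3, -0.4, 0.2]
finger_gap: 39.8
```

```bash
python3 snap.py 11;python3 meas.py 11 673,-150 674,-78 675,-6 675,66; python3 - <<'E'
import cv2,numpy as np
from h import *
a=cv2.imread('pics/top11.png')[105:170,200:410];b=cv2.imread('pics/side11.png')[150:270,270:430]
cv2.imwrite('pics/z11.png',np.vstack([cv2.resize(a,(780,241),interpolation=cv2.INTER_CUBIC),cv2.resize(b,(780,355))]))
E
```

```text
28.7 [385.1 395.  151.2] [-3.142e+00 -0.000e+00 -1.000e-03] [-0.4 -0.2  0.5] 39.90221681695708
side 673,-150 233 x 648..699 y -175..-125 circ 673.2 -148.6 r28.2 z 26.3
side 674,-78 196 x 649..701 y -104..-55 circ 674.1 -77.5 r28.9 z 26.2
side 675,-6 167 x 650..700 y -32..19 circ 674.2 -6.0 r28.6 z 26.3
side 675,66 154 x 649..701 y 40..90 circ 675.5 66.3 r28.3 z 26.3
top 673,-150 353 x 648..699 y -175..-126 circ 672.1 -150.4 r28.0 z 25.7
top 674,-78 351 x 650..700 y -104..-52 circ 674.2 -77.8 r28.3 z 25.6
top 675,-6 359 x 649..700 y -31..20 circ 674.7 -6.1 r28.3 z 25.3
top 675,66 356 x 649..700 y 40..91 circ 674.4 67.3 r29.0 z 25.4
```

View pics/z11.png

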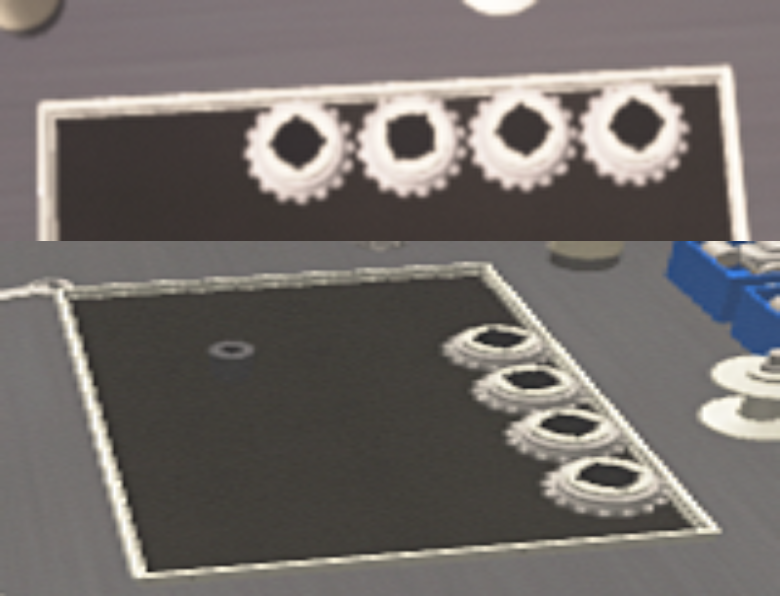

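View pics/top11.png

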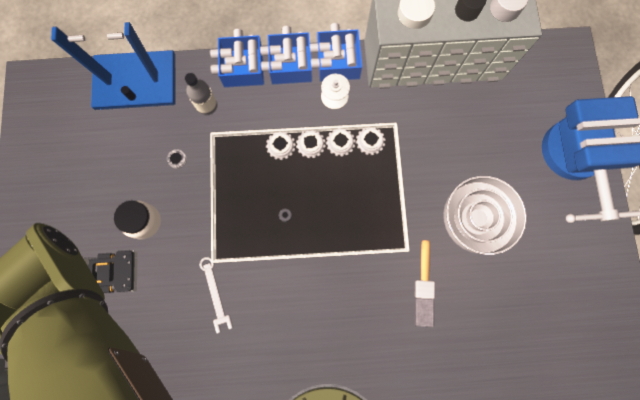

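```bash
python3 - <<'E'
from h import *
for n,b in(("top",(-3,1.3)),("side",(.8,-3.3))):
    A=np.load(n+"11.npz"); g=cv2.cvtColor(A["p"],cv2.COLOR_RGB2GRAY)
    v,u=np.mgrid[0:400,0:640]
    P=ray(n,np.stack([u.ravel(),v.ravel()],1),12.).reshape(400,640,3)-np.r_[b,0]
    for r0,y0,y1 in((711,110,225),(711,-205,225)):
        s=(g>130)&(abs(P[...,0]-r0)<5)&(P[...,1]>y0)&(P[...,1]<y1)
        Q=P[s]; k=np.polyfit(Q[:,1],Q[:,0],1)
        print(n,len(Q),"slope",round(k[0],4),"inner@-150,-78,-6,67",np.round(np.polyval(k,[-150,-78,-6,67])-1.5-34.5,1))
    for y0,y1 in((-205,225),):
        s=(g>130)&(abs(P[...,0]-409)<6)&(P[...,1]>y0)&(P[...,1]<y1);Q=P[s];k=np.polyfit(Q[:,1],Q[:,0],1);print("near slope",k.round(4))
E
```

```text
top 161 slope 0.0015 inner@-150,-78,-6,67 [675.1 675.2 675.3 675.4]
top 668 slope 0.0016 inner@-150,-78,-6,67 [674.9 675.  675.1 675.2]
near slope [6.800000e-03 4.092119e+02]
side 54 slope 0.0017 inner@-150,-78,-6,67 [674.7 674.8 675.  675.1]
side 282 slope 0.001 inner@-150,-78,-6,67 [674.8 674.9 675.  675. ]
near slope [7.200000e-03 4.083517e+02]
```

```bash
python3 - <<'E'
from cell import workorder
print(workorder.sign_off())
E
```

```text
the job is handed in; nothing more can be done
None
```

The job is done and handed in at about 29 s of the 72 s allowed.

- **Bowls:** I set the medium bowl in the large one, then the small one in the medium. Both cameras show the three concentric to within about 2 mm, with rim heights as expected for seated bowls. The large bowl stayed where it was.
- **Freewheels:** I slid the three strays along the tray with the half-open fingers used as a two-finger cradle, without gripping or lifting them. They measure about 0–1.5 mm from the far rim; the one already there measures about 2 mm. Centres are about 72–73 mm apart, leaving 3–4 mm between neighbours, and the row is straight within about 2–3 mm.
- **Forces:** Wrist-force readings after each move stayed below about 8 N.
- **Left alone:** I did not touch the remover, lockrings, grease tub, wrench or brush. They look unmoved in the last top picture, but I did not measure them again. The gripper ended well clear of everything.

**Disagreements:** The two cameras differed by about 4 mm. I corrected both against the known pose of the held small bowl, after which they agreed to 1–2 mm. The far-rim slope also varied between fits, from 0.001 to 0.022, so the rim gaps are good only to about 1–2 mm.

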